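# Egg and soldiers: finish the toast stack, then hold the hot egg in the tongs over its cup

### The arm

A 7-joint arm with a two-finger parallel gripper is mounted at the origin on a cart in front of the work surface, level with it; the furniture and walls round the work are solid. World frame = base frame: x ahead of the robot, y to its left, z up, the work surface at z = 0. Lengths are in m, angles in rad, forces in N, time in s.
With the tool pointing down it reaches from about 0.4 to 0.85 m from the base axis. Payload 10.4 kg.
Tool frame: the origin (TCP) lies on the centre line of the jaws, within the pads' length; the fingertips stand 14 mm ahead of it and the grasp point (between the pads) lies 5 mm behind it (manip.tip_reach is the distance from the TCP to the fingertips, in m); z points along the fingers, y is the line along which they close (so a half turn about z gives the same grasp; the last joint's range is limited). The gripper opens to 85 mm and grips with 20 to 120 N. Pads are 22 mm wide; open, the fingers measure 114 mm over their backs; the gripper's body (76 mm by 85 mm) begins 54 mm behind the grasp point. The pads swing forward as they close: fully open they stand 13 mm farther back than shut.
Start: joints at [1.263, 0.332, -0.065, 1.46, 0.022, 1.35, -0.088], TCP at [0.176, -0.6, 0.214] pointing down, gripper open.
Joint ranges: [-2.6, 2.6], [-0.5, 2.12], [-1.47, 1.34], [0.16, 2.42], [-1.27, 4.41], [0.06, 2.06], [-2.6, 2.6]. Speed limits (rad/s): [2.22, 2.22, 2.79, 2.79, 3.14, 3.14, 3.14].

### API

Orientations are given as a unit quaternion [x, y, z, w].
In Python, from workcell import manip gives the robot as it stands.
- The arm moves only by the shell command python3 -m pendant 'ROWS' [FORCE]. ROWS is JSON, a list of rows, each a list of 7 numbers: the shift along the tool's x, y, z in units of 50 mm (1.0 is 50 mm), then the turn, a rotation vector about the tool's x, y, z in units of 8 degrees (1.0 is 8 degrees), then the opening, from -1 (shut) to 1 (fully open), so that 0 is half open. In form: [[dx, dy, dz, ax, ay, az, jaw], ...]. A call has exactly 10 rows; each row is the pose to reach, as a shift and turn from the pose commanded when the call began, along the tool's axes at that moment; what a row does not reach only later rows make up. A row lasts 1/8 s, in which the tool goes at most 62.5 mm and 10.7 degrees, less where a joint would pass 70% of its speed; a pose out of reach is approached as far as the arm can. A call with a gripper value outside its range is refused whole. The fingers move at their own pace and stop on an object; FORCE is the grip in N (left out, the last holds). Time passes only in rows, so rows that repeat a pose let the fingers close, or fill a call up. It gives the time, the measured TCP pose, the force, the opening and the grip force at its end, in the units of the state.
- manip.get_obs(): the state, without advancing time (a new reading comes with each control period).
- manip.camera(name): name is "scene" or "top" or "wrist"; returns (picture, depth): 480x640x3 uint8, red, green, blue; 480x640 float32, m along the optical axis (not along the pixel's ray), 0 where there is no reading.
- manip.get_calibration(name): a dict with "fx", "fy", "cx", "cy" (pixels), "D" ([k1, k2, p1, p2, k3] as OpenCV has them; the pictures are not rectified), "xyz" and "orientation" of the camera in the world. Camera axes: x right, y up, looking along -z (the intrinsics and any distortion apply to the point x, -y, -z); pixel columns grow to the right and rows downward; lengths in m; the calibration is good to about 2 mm. A picture is of the moment at which its call begins: read the wrist's pose just before it. get_calibration takes no time and is no camera call; for the wrist camera it gives the pose at the moment of the call.
- manip.hand_in(): hands the job in; it is judged then, once.
Trained networks look in the newest picture that a camera, given by its name, has taken for a name from the list of things; names that differ only in an ending like _2 or _b are one class to them, and where a whole thing is asked for, a point or a joint stands for the part that bears it (a point fixed in the world has none). Each returns a list of dicts, best first, with "p" (0 to 1); they miss things now and then, are a little off and sometimes report something else, mostly with a low value. They report only what shows in the picture. A call takes as long as a camera call. They do not tell look-alikes from the thing itself.
- manip.find_in(thing, camera): "box" ([left, top, right, bottom] in pixels, round what is visible of it).
- manip.trace(thing, camera): "pixels" (480x640 bool, what is visible of it) and "box" ([left, top, right, bottom] in pixels, round what is visible of it).
- manip.tip_of(thing, camera): "pixel" ([column, row] in pixels: a listed point, or the origin of a listed thing).
The state is a dict: "clock": time; "joint_pos": joint angles; "joint_velocities": joint speeds; "tau": joint torques, N m; "position": TCP position; "ee_rot": TCP orientation; "ft_force": force on the tool from outside, world axes, zero at the start; "torque": the same for the moment, N m; "grip_width": opening from 0.0 (shut) to 1.0 (fully open); "grasp_force": force on a finger pad.
Only numpy, scipy, OpenCV 4.12 (cv2) and the standard library are available. Lean on these libraries where they do the work, as an engineer would, in place of code of your own. Each camera call takes 0.05 s, during which the arm holds its last target. There are 200 camera calls.

### The job

Finish this egg-and-soldiers breakfast: first lay the two loose toast fingers across the top of the little crosswise toast stack as its third layer, in line with the bottom layer, side by side with a gap like the layers below, and let them go. Then pick up the kitchen tongs, gently close them on the hot brown egg in the egg cooker (only the tongs may touch it), lift it out, and finish while still holding the tongs with the egg in them, still in the air right over the egg cup and clear of its rim. Leave the white egg, the egg cup, the stack's lower layers and the other things where they are.

Things in the scene. Friction and masses are not known exactly. Their poses are not given: they have to be found in the camera images.
- toast_new_a: loose toast finger lying flat on the board to the left of the stack, about parallel to the other loose one and 55 to 60 mm from it: 100 x 22 x 16 mm, 18 g, brown toasted faces, pale cut sides, dark crust ends. Origin: centre of its underside; x along its length, z up
- toast_new_b: the other loose toast finger, same size and frame; either of the two may go to either place on the stack
- toast_low_a: one of the two toast fingers of the stack's bottom layer (same size and frame, loose, lying on the board). The other bottom one lies parallel to it, 56 mm away centre to centre on its +y side
- toast_low_b: the other bottom toast finger of the stack
- toast_mid_a: second-layer toast finger of the stack, across the bottom layer (same size and frame; underside 16 mm above the board's top). Its fellow lies parallel, 56 mm away centre to centre on its +y side. The third layer belongs across these two: toast centres about 28 mm to +y of this origin and about 28 mm to either side along its x, undersides 16 mm above it
- toast_mid_b: the other second-layer toast finger of the stack
- board: wooden chopping board, 240 x 340 x 22 mm, does not move. Origin: centre of its underside on the worktop (its top is 22 mm higher); its y axis is its long side. The toast and the egg cup stand on it. Wall cabinets hang 0.45 m above the worktop from about x = 0.62 backward: draw the arm back to about x = 0.4 before swinging it sideways
- tongs: spring-loaded kitchen tongs, 245 mm long, 82 g, steel with teal silicone grips and tips, lying flat on the dark cooktop glass (7 mm above the worktop). Origin: on the centre line midway between the grips, level with the underside; x points from the pivot (100 mm behind, with a hanging ring) to the tips, z up. The arms swing alike about upright axes, so grips and tips stay symmetrical about x
- tongs_grip (a point): centre of the grip zone, 15 mm above the tongs' origin. Squeeze the two grips here along the tongs' y: teal pads 30 mm high, 66 mm long, nearly parallel. Over their outsides they measure 60 mm untouched, about 40 mm with an egg in the tips, 24 mm fully closed. The springs push them apart with 8 N open to 11 N on an egg, so the tongs can be carried half open (about 53 mm); 25 to 35 N holds an egg
- tongs_left (a joint): swing of each tongs arm in rad: 0 wide open, about 0.1 closed on an egg, 0.18 fully closed. 1 mm less over the grips brings the tips about 2 mm closer; each tip presses with about half of what the grip squeezes beyond the spring
- tongs_mouth (a point): point midway between the two scalloped tips of the tongs (104 mm ahead of the tongs' origin along their x, 15 mm above the underside). The tips are 24 mm high, reach 18 mm ahead of and behind this point, stand about 84 mm apart inside when open and are about 8 mm thick; an egg is gripped best with its centre here
- egg_cooker: low round white egg cooker on the worktop, 162 mm across, does not move. Origin: centre of its underside; its grey knob is at its -x side. Steel tray on top, 59 mm high, with three ring seats 12 mm high (41 mm outside): 48 mm to +y, 48 mm to -y, and an empty one 48 mm to +x. The brown and the white egg stand in the +y and -y seats, either way round; the knob side is free
- egg_brown: hot brown hen's egg, 44 mm across, 57 mm high, about 58 g, standing upright in a ring seat. Origin: on its axis at its widest place, 25 mm above its lower end, 32 mm below the upper; in the seat that is about 86 mm above the worktop. Squeezed with more than about 20 N a side its shell cracks
- egg_white: white egg of the same size in the other ring seat, to be left there
- eggcup: white egg cup on the board to the right of the stack, loose, 52 mm across, 50 mm high. Origin: centre of its underside
- eggcup_rim (a point): centre of the egg cup's mouth, level with its rim (50 mm above the board's top)
- mug: mug with a handle, right of the board; a bystander
- salt_shaker: small salt shaker behind the board; a bystander
- jam_jar: small jar with a green lid behind the board; a bystander
- dinner_fork: steel fork, 203 mm long, lying to the right of the board; a bystander
There are look-alikes about, which are no part of the job. What is shaped like the eggcup but black is not meant.

How it is judged:
On the way, in this order (a step that is already met when the one before it is completed fails the run):
1. both loose toast fingers lie as a third layer across the stack, parallel to the bottom layer with a gap between them, and are let go (y of toast_new_a in the frame of toast_mid_a between 0.01 and 0.046 m and z of toast_new_a in the frame of toast_mid_a between 0.012 and 0.021 m and angle between the x axis of each of toast_new_a, toast_new_b and the x axis of toast_low_a, either way round below 0.25 rad and linear speed of each of toast_new_a, toast_new_b below 0.03 m/s and y of toast_new_b in the frame of toast_mid_a between 0.01 and 0.046 m and z of toast_new_b in the frame of toast_mid_a between 0.012 and 0.021 m and ((x of toast_new_a in the frame of toast_mid_a between 0.014 and 0.044 m and x of toast_new_b in the frame of toast_mid_a between -0.044 and -0.014 m) or (x of toast_new_a in the frame of toast_mid_a between -0.044 and -0.014 m and x of toast_new_b in the frame of toast_mid_a between 0.014 and 0.044 m)) and z of toast_mid_a in the frame of toast_low_a between 0.012 and 0.021 m and z of toast_mid_b in the frame of toast_low_a between 0.012 and 0.021 m and distance between toast_mid_a and toast_mid_b between 0.044 and 0.068 m and distance between toast_low_a and toast_low_b between 0.044 and 0.068 m and angle between the x axis of toast_mid_a and the y axis of toast_low_a, either way round below 0.2 rad and contact force between the fingers and toast_new_a below 0.1 N and contact force between the fingers and toast_new_b below 0.1 N), for 0.2 s.
2. the tongs are picked up in the gripper (height (world z) of tongs above 0.04 m and contact force between the fingers and tongs above 1 N), for 0.2 s.
3. the brown egg is lifted out of its seat by the tongs alone (contact force between tongs and egg_brown above 0.6 N and contact force between the fingers and tongs above 1 N and contact force between the arm and egg_brown below 0.1 N and height (world z) of egg_brown above 0.1 m), for 0.2 s.
At the end, for the whole second after the job is handed in: gripper holds tongs, tongs alone hold the brown egg, within 30 mm sideways of the cup's centre, its middle 104 mm or more above the worktop; cup and lower toast moved under 30 mm; stack three layers high, new toast 14 to 44 mm either side of centre, aligned within 0.25 rad; white egg in its seat (y of toast_new_a in the frame of toast_mid_a between 0.01 and 0.046 m and z of toast_new_a in the frame of toast_mid_a between 0.012 and 0.021 m and angle between the x axis of each of toast_new_a, toast_new_b and the x axis of toast_low_a, either way round below 0.25 rad and linear speed of each of toast_new_a, toast_new_b, egg_brown below 0.03 m/s and y of toast_new_b in the frame of toast_mid_a between 0.01 and 0.046 m and z of toast_new_b in the frame of toast_mid_a between 0.012 and 0.021 m and ((x of toast_new_a in the frame of toast_mid_a between 0.014 and 0.044 m and x of toast_new_b in the frame of toast_mid_a between -0.044 and -0.014 m) or (x of toast_new_a in the frame of toast_mid_a between -0.044 and -0.014 m and x of toast_new_b in the frame of toast_mid_a between 0.014 and 0.044 m)) and z of toast_mid_a in the frame of toast_low_a between 0.012 and 0.021 m and z of toast_mid_b in the frame of toast_low_a between 0.012 and 0.021 m and distance between toast_mid_a and toast_mid_b between 0.044 and 0.068 m and distance between toast_low_a and toast_low_b between 0.044 and 0.068 m and angle between the x axis of toast_mid_a and the y axis of toast_low_a, either way round below 0.2 rad and contact force between tongs and egg_brown above 0.6 N and contact force between the fingers and tongs above 1 N and contact force between the arm and egg_brown below 0.1 N and horizontal distance between egg_brown and eggcup_rim below 0.03 m and height (world z) of egg_brown above 0.104 m and contact force between each of egg_brown, tongs and eggcup below 0.05 N and contact force between tongs and board below 0.05 N and angle between eggcup's own z axis and vertical below 0.15 rad and distance of each of eggcup, toast_low_a, toast_low_b from where it was at the start of the episode below 0.03 m and distance of egg_white from where it was at the start of the episode below 0.015 m); the arm keeps its last pose, push and grip.
It fails at once if the robot touches the hot brown egg itself (contact force between the arm and egg_brown above 0.5 N).
It fails at once if the egg is squeezed so hard that its shell cracks (contact force between tongs and egg_brown above 40 N).
It fails at once if the white egg is knocked out of its seat (distance of egg_white from where it was at the start of the episode above 0.03 m).
It fails at once if a bystander is pushed away (distance of any of mug, salt_shaker, jam_jar, dinner_fork from where it was at the start of the episode above 0.05 m).
It also fails if it takes over 64 s, if anything falls off the work surface, if the arm or the gripper's body presses on something with over 40 N, if the wrist force passes 120 N, or if a joint passes its speed limit or range.

## Working session

There is one attempt and no reset: what is moved stays moved. The work goes in short steps, Python scripts to look and compute and a shell command to move; the robot and the scene stay as the last step left them, time stands still between calls to the robot, and variables do not carry over. Pictures are saved under pics/ and viewed, at most 10 in all, crops included, and the job is handed in when it is done.

```bash
mkdir -p pics; ls; python3 - <<'E'
from workcell import manip
import cv2,numpy as np
for c in("scene","top"):
    im,d=manip.camera(c); cv2.imwrite(f"pics/{c}0.png",im[:,:,::-1]); np.save(f"pics/{c}0.npy",d)
    k=manip.get_calibration(c); print(c,k)
    for t in["toast_new_a","board","tongs","tongs_grip","tongs_mouth","egg_cooker","egg_brown","egg_white","eggcup","eggcup_rim"]:
        f=manip.tip_of(t,c); print(t,[(round(x["p"],2),np.round(x["pixel"]).tolist()) for x in f][:8])
print(manip.get_obs())
E
```

```text
pics
scene {'fx': 557.3483096497679, 'fy': 557.3483096497679, 'cx': 319.80828017034776, 'cy': 236.81016504949008, 'D': array([-0.03229042,  0.        ,  0.        ,  0.        ,  0.        ]), 'xyz': array([-0.11355538,  0.67989782,  1.24139181]), 'orientation': array([-0.11610263,  0.31552274,  0.8831707 , -0.32707047])}
toast_new_a [(0.71, [348.0, 231.0]), (0.51, [330.0, 240.0])]
board [(0.61, [368.0, 222.0])]
tongs [(0.67, [219.0, 359.0]), (0.61, [367.0, 223.0]), (0.6, [175.0, 346.0])]
tongs_grip []
tongs_mouth [(0.62, [173.0, 345.0]), (0.31, [406.0, 184.0]), (0.18, [366.0, 214.0])]
egg_cooker [(0.79, [271.0, 291.0])]
egg_brown [(0.19, [216.0, 360.0])]
egg_white [(0.48, [283.0, 255.0]), (0.39, [335.0, 240.0])]
eggcup [(0.71, [449.0, 164.0]), (0.55, [400.0, 192.0]), (0.16, [367.0, 212.0])]
eggcup_rim [(0.67, [406.0, 181.0]), (0.52, [454.0, 155.0]), (0.4, [398.0, 194.0])]
top {'fx': 458.93854745512243, 'fy': 458.93854745512243, 'cx': 313.55371041892016, 'cy': 231.68323867940046, 'D': array([-0.01720675,  0.        ,  0.        ,  0.        ,  0.        ]), 'xyz': array([ 0.42723332,
[... 641 characters left out ...]
,  0.33218718, -0.06465396,  1.46011085,  0.02158798,
        1.34989145, -0.08845736]), 'joint_velocities': array([ 8.87566601e-05, -1.67799292e-03, -8.78672774e-04,  1.10037212e-04,
        1.81944516e-05,  4.06884145e-04,  4.15290727e-05]), 'tau': array([-8.92297248e-05, -6.25245595e+01,  4.88757121e-02, -3.91838372e+01,
        1.66229642e-02,  1.60845502e-03,  3.14978729e-05]), 'position': array([ 0.17560778, -0.59984483,  0.21434023]), 'ee_rot': array([9.89877862e-01, 1.41921864e-01, 1.47797697e-05, 4.64849459e-05]), 'ft_force': array([-0.40717648,  0.67960081, -0.36684051]), 'torque': array([-0.01443728, -0.05214968,  0.03696179]), 'grasp_force': 0.0, 'grip_width': 0.9976762680317901}
```

```bash
python3 - <<'E'
import cv2
im=cv2.imread("pics/top0.png")[150:330,130:530]; cv2.imwrite("pics/topc.png",cv2.resize(im,None,fx=2,fy=2,interpolation=cv2.INTER_CUBIC))
E
```

```text
(no output)
```

View pics/scene0.png

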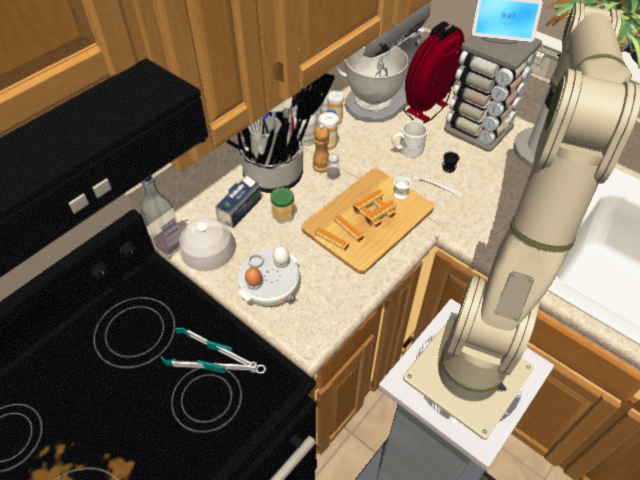

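View pics/topc.png

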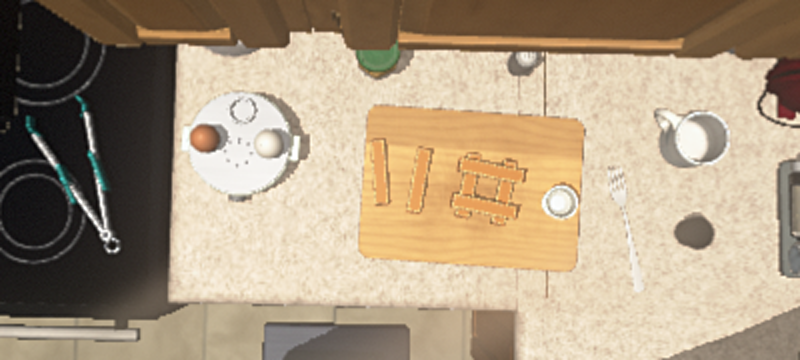

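The brown egg is at top px (231,217) in the +y seat, with the white one at (265,224). There are two egg-cup shapes: white on the board at top px (410,251), and black off the board at (477,266). The white one fits the description. The tongs run from the pivot at (185,271) to the tips at about (158,205). Next I'll localise everything from depth.

```bash
cat > h.py <<'E'
import numpy as np,cv2
from workcell import manip
from scipy.spatial.transform import Rotation as R
def cloud(c,d,k=None):
    k=k or manip.get_calibration(c)
    K=np.array([[k["fx"],0,k["cx"]],[0,k["fy"],k["cy"]],[0,0,1]])
    v,u=np.mgrid[:480,:640]
    p=cv2.undistortPoints(np.stack([u,v],-1).reshape(-1,1,2).astype(np.float64),K,k["D"]).reshape(480,640,2)
    P=np.stack([p[...,0]*d,-p[...,1]*d,-d],-1)
    return P@R.from_quat(k["orientation"]).as_matrix().T+k["xyz"]
E
python3 - <<'E'
from h import *
for c in("top","scene"):
    d=np.load(f"pics/{c}0.npy"); im=cv2.imread(f"pics/{c}0.png"); P=cloud(c,d); z=P[...,2]
    hsv=cv2.cvtColor(im,cv2.COLOR_BGR2HSV)
    ok=(d>0)
    def show(n,m):
        k,l,st,_=cv2.connectedComponentsWithStats(m.astype(np.uint8))
        for i in range(1,k):
            if st[i,4]<15: continue
            q=P[l==i]; r=cv2.minAreaRect(q[:,:2].astype(np.float32)*1000)
            print(c,n,"px",np.round(st[i,:2]+st[i,2:4]/2),st[i,4],"med",np.round(np.median(q,0),4),"rect",np.round(r[0],1),np.round(r[1],1),round(r[2],1),"zr",np.round(np.percentile(q[:,2],[5,95]),3))
    X,Y=P[...,0],P[...,1]
    reg=ok&(X>.28)&(X<.62)&(Y>-.5)&(Y<.15)
    b=reg&(np.abs(z-.022)<.006); 
    print(c,"boardz",np.median(z[b]),"table",np.median(z[ok&(abs(z)<.006)]))
    show("loose",reg&(abs(z-.038)<.005)); show("mid",reg&(abs(z-.054)<.006)); show("cup",reg&(z>.062)&(z<.08))
    reg2=ok&(X>.28)&(X<.62)&(Y>.05)&(Y<.6)
    show("egg",reg2&(z>.085)&(z<.13))
    show("cooker",reg2&(z>.05)&(z<.064))
    show("teal",ok&(hsv[...,0]>75)&(hsv[...,0]<100)&(hsv[...,1]>110)&(X>.2)&(X<.7)&(Y>.15)&(Y<.7))
    show("tong",ok&(z>.015)&(z<.045)&(X>.2)&(X<.7)&(Y>.25)&(Y<.6))
    if c=="top":
        def pr(u,v): print(u,v,np.round(P[v,u],3))
        [pr(*a) for a in[(185,271),(410,251),(477,266)]]
E
```

```text
top boardz 0.020729176103230218 table 0.0007983560757991448
top loose px [320. 236.] 199 med [ 0.5032 -0.0917  0.0374] rect [503.2 -92. ] [99.4 21.7] 4.5 zr [0.034 0.041]
top loose px [340. 240.] 211 med [ 0.4922 -0.1527  0.0371] rect [ 490.5 -152.9] [ 21.9 101.1] 81.2 zr [0.034 0.042]
top loose px [368. 228.] 18 med [ 0.5299 -0.2383  0.0376] rect [ 529.9 -238.6] [19.3  9.4] 85.7 zr [0.034 0.04 ]
top loose px [385. 232.] 20 med [ 0.5204 -0.2944  0.037 ] rect [ 519.7 -293. ] [21.2  9.6] 69.6 zr [0.035 0.041]
top loose px [364. 242.] 72 med [ 0.4865 -0.2296  0.0375] rect [ 485.6 -229.2] [21.8 33.6] 77.8 zr [0.033 0.042]
top loose px [383. 246.] 70 med [ 0.4743 -0.2853  0.0375] rect [ 475.7 -284.8] [22.3 34.3] 75.7 zr [0.034 0.042]
top loose px [248. 249.] 19 med [0.4552 0.1261 0.0359] rect [455.6 127.8] [22.3  7.9] 80.1 zr [0.033 0.04 ]
top loose px [362. 256.] 22 med [ 0.4418 -0.2185  0.0366] rect [ 441.7 -221.7] [12.2 18.9] 0.7 zr [0.033 0.041]
top loose px [380. 260.] 25 med [ 0.4308 -0.2768  0.0375] rect [ 430.6 -276.4] [19.4 11.1] 77.8 zr [0.035 0.041]
top mid px [260. 222.] 992 m
[... 3746 characters left out ...]
3] [43.3 36. ] 84.6 zr [0.088 0.117]
scene cooker px [268. 274.] 1766 med [0.522  0.1259 0.0574] rect [539.4 130.2] [158.7 153.1] 7.3 zr [0.052 0.062]
scene teal px [182. 334.] 91 med [0.6023 0.3743 0.0161] rect [602.8 375.3] [26.2 48.9] 66.2 zr [0.003 0.034]
scene teal px [220. 346.] 155 med [0.5051 0.3492 0.0279] rect [500.6 337.5] [69.8 29.3] 27.7 zr [0.003 0.038]
scene teal px [168. 362.] 88 med [0.5645 0.4536 0.0141] rect [569.  449.4] [50.2 26.9] 26.4 zr [0.002 0.034]
scene teal px [211. 368.] 206 med [0.4701 0.3919 0.0249] rect [480.1 388.6] [82.8 26.1] 22.4 zr [0.004 0.038]
scene tong px [213. 350.] 917 med [0.4811 0.3639 0.0286] rect [481.1 368.6] [246.   96.7] 24.6 zr [0.016 0.037]
```

```bash
python3 - <<'E'
import cv2,numpy as np
im=cv2.imread("pics/top0.png"); s=cv2.imread("pics/scene0.png")
a=cv2.resize(im[195:285,300:440],None,fx=4,fy=4,interpolation=cv2.INTER_CUBIC)[:360,:560]
b=cv2.resize(s[150:240,300:470],None,fx=3.3,fy=3.3,interpolation=cv2.INTER_CUBIC)[:240]
b=cv2.copyMakeBorder(b,0,0,0,max(0,561-b.shape[1]),cv2.BORDER_CONSTANT); a=cv2.copyMakeBorder(a,0,0,0,b.shape[1]-a.shape[1],cv2.BORDER_CONSTANT)
cv2.imwrite("pics/crop2.png",np.vstack([a,b]))
E
```

```text
(no output)
```

View pics/crop2.png

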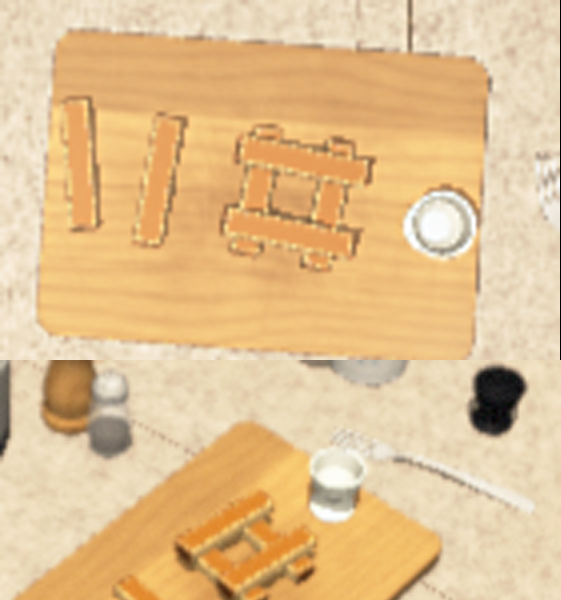

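The crop confirms it: the white cup stands on the board (top px 410,251), and the black look-alike is off the board. The stack centre is (0.480, -0.2565), with the bottom layer heading -10.5°.

```bash
cat >> h.py <<'E'
def plan(*targets):
    """targets (x,y,z,heading deg of tool x), tool down -> units from current pose"""
    o=manip.get_obs(); R0=R.from_quat(o["ee_rot"])
    x=R0.as_matrix()[:,0]; print("t",round(o["clock"],2),"pos",np.round(o["position"],4),"hd",round(np.degrees(np.arctan2(x[1],x[0])),2),"j",np.round(o["joint_pos"],2))
    for t in targets:
        Rt=R.from_euler("z",t[3],degrees=True)*R.from_euler("x",180,degrees=True)
        d=R0.inv().apply(np.array(t[:3])-o["position"])/.05
        a=np.degrees((R0.inv()*Rt).as_rotvec())/8
        print(np.round(np.r_[d,a],2).tolist())
E
python3 -c "
from h import *
plan((.4905,-.1525,.1,-8.6))"
```

```text
t 1.1 pos [ 0.1756 -0.5998  0.2143] hd 16.32 j [ 1.26  0.33 -0.06  1.46  0.02  1.35 -0.09]
[8.56, -6.82, 2.29, 0.0, -0.0, 3.11]
```

```bash
python3 -m pendant '[[1,-0.8,0,0,0,0.5,0],[2,-1.6,0.2,0,0,1,0],[3,-2.4,0.4,0,0,1.5,0],[4,-3.2,0.6,0,0,2,0],[5,-4,0.9,0,0,2.5,0],[6,-4.8,1.2,0,0,3.1,0],[7,-5.6,1.6,0,0,3.11,0],[8,-6.4,2,0,0,3.11,0],[8.56,-6.82,2.29,0,0,3.11,0],[8.56,-6.82,2.29,0,0,3.11,0]]' 25; python3 -c "
from h import *
plan((.4905,-.1525,.039,-8.6))"
```

```text
clock: 2.35
position: [0.4919, -0.1472, 0.0985]
ee_rot: [0.997, -0.071, -0.001, -0.001]
ft_force: [-1.0, -1.8, 0.2]
grip_width: 0.499
grasp_force: 0.0
t 2.35 pos [ 0.4919 -0.1472  0.0985] hd -8.14 j [ 0.61  0.22 -0.45  1.87  0.11  1.07 -1.6 ]
[-0.01, 0.11, 1.19, -0.02, 0.01, 0.06]
```

```bash
python3 -m pendant '[[0,0,0.4,0,0,0,0],[0,0,0.8,0,0,0,0],[0,0,1.1,0,0,0,0],[0,0,1.22,0,0,0,0],[0,0,1.22,0,0,0,0],[0,0,1.22,0,0,0,-0.7],[0,0,1.22,0,0,0,-0.7],[0,0,1.22,0,0,0,-0.7],[0,0,1.22,0,0,0,-0.7],[0,0,1.22,0,0,0,-0.7]]' 25; python3 -c "
from h import *
plan((.4905,-.1525,.039,-8.6))"
```

```text
clock: 3.6
position: [0.4906, -0.1524, 0.0389]
ee_rot: [0.997, -0.075, 0.0, 0.0]
ft_force: [-0.3, 0.3, 0.5]
grip_width: 0.152
grasp_force: 0.0
t 3.6 pos [ 0.4906 -0.1524  0.0389] hd -8.56 j [ 0.6   0.3  -0.44  1.92  0.16  0.95 -1.63]
[-0.0, 0.0, -0.0, 0.0, -0.0, 0.0]
```

```bash
python3 - <<'E'
from h import *
w,d=manip.camera("wrist"); s,_=manip.camera("scene"); print(manip.tip_reach)
b=cv2.resize(s[150:290,250:450],(600,420))
cv2.imwrite("pics/w1.png",np.hstack([cv2.resize(w,(400,300)),cv2.resize(b,(400,300))])[:,:,::-1])
E
```

```text
0.014
```

View pics/w1.png

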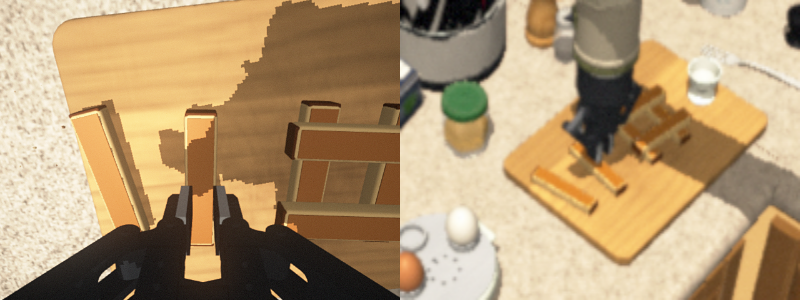

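The wrist view shows the toast centred between the pads, about (200,180) in the left half, but the jaw isn't clamping yet. The opening scale must be non-linear, so I'll close fully and lift.

```bash
python3 -m pendant '[[0,0,0,0,0,0,-1],[0,0,0,0,0,0,-1],[0,0,0,0,0,0,-1],[0,0,0,0,0,0,-1],[0,0,-0.3,0,0,0,-1],[0,0,-0.8,0,0,0,-1],[0,0,-1.3,0,0,0,-1],[0,0,-1.6,0,0,0,-1],[0,0,-1.6,0,0,0,-1],[0,0,-1.6,0,0,0,-1]]' 25; python3 -c "
from h import *
plan((.475,-.284,.119,-10.5),(.475,-.284,.0725,-10.5))"
```

```text
clock: 4.95
position: [0.4901, -0.1523, 0.1181]
ee_rot: [0.997, -0.075, -0.001, -0.0]
ft_force: [-0.2, -0.1, -1.6]
grip_width: 0.0
grasp_force: 0.0
t 4.95 pos [ 0.4901 -0.1523  0.1181] hd -8.57 j [ 0.62  0.2  -0.45  1.85  0.1   1.11 -1.59]
[0.09, 2.65, -0.02, -0.0, 0.01, 0.24]
[0.09, 2.65, 0.91, -0.0, 0.01, 0.24]
```

```bash
python3 - <<'E'
from h import *
w,d=manip.camera("wrist"); s,ds=manip.camera("scene")
b=s[170:270,300:434]
cv2.imwrite("pics/w2.png",np.hstack([cv2.resize(w,(400,300)),cv2.resize(b,(400,300),interpolation=cv2.INTER_CUBIC)])[:,:,::-1])
for c,dd in(("wrist",d),("scene",ds)):
    P=cloud(c,dd); z=P[...,2]
    m=(dd>0)&(P[...,0]>.42)&(P[...,0]<.56)&(P[...,1]>-.2)&(P[...,1]<-.06)&(z>.03)&(z<.06)
    k,l,st,_=cv2.connectedComponentsWithStats(m.astype(np.uint8))
    for i in range(1,k):
        if st[i,4]>60: q=P[l==i]; r=cv2.minAreaRect(q[:,:2].astype(np.float32)*1000); print(c,st[i],np.round(r[0]),np.round(r[1]),r[2],np.percentile(q[:,2],[5,50,95]))
E
```

```text
wrist [ 178  150   84  161 5835] [502. -91.] [101.  23.] 5.401392936706543 [0.03376749 0.03690756 0.0381366 ]
wrist [ 304  156   38  151 5050] [ 492. -152.] [22. 97.] 81.09463500976562 [0.03495062 0.03703782 0.03826237]
scene [334 215  30  25 237] [ 490. -152.] [ 26. 105.] 81.73795318603516 [0.03099127 0.03583134 0.0411275 ]
scene [316 227  33  22 249] [503. -91.] [103.  27.] 5.441934585571289 [0.03153432 0.03626169 0.04061194]
```

View pics/w2.png

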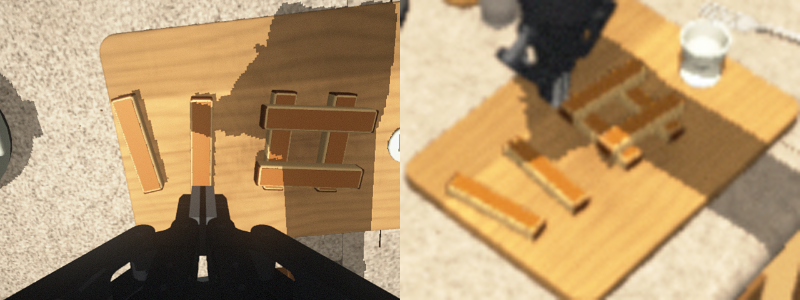

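```bash
python3 - <<'E'
from h import *
o=manip.get_obs(); w,d=manip.camera("wrist"); P=cloud("wrist",d)
R0=R.from_quat(o["ee_rot"]); Q=R0.inv().apply((P-o["position"]).reshape(-1,3)).reshape(P.shape)
for v in range(290,400,8): print(v,[(np.round(Q[v,u]*1000).astype(int).tolist()) for u in (318,326,334)])
s,ds=manip.camera("scene"); P=cloud("scene",ds); Q=R0.inv().apply((P-o["position"]).reshape(-1,3)).reshape(P.shape)
m=(np.abs(Q[...,1])<.03)&(np.abs(Q[...,0])<.03)&(Q[...,2]>-.06)&(Q[...,2]<.04)&(ds>0)
print("scene max z", np.sort(Q[m][:,2])[-15:].round(3), m.sum())
E
```

```text
290 [[-33, -3, 81], [-33, 2, 80], [-33, 7, 80]]
298 [[11, -1, -21], [11, 2, -21], [11, 5, -21]]
306 [[11, -1, -28], [11, 2, -27], [11, 5, -27]]
314 [[11, -1, -34], [11, 2, -33], [11, 4, -33]]
322 [[11, -1, -39], [12, 2, -40], [11, 4, -39]]
330 [[11, -1, -44], [11, 2, -43], [11, 4, -44]]
338 [[10, -1, -48], [11, 2, -49], [11, 4, -50]]
346 [[11, -1, -53], [11, 2, -53], [11, 4, -54]]
354 [[9, -1, -54], [9, 2, -55], [12, 4, -59]]
362 [[6, -1, -55], [6, 2, -54], [12, 4, -62]]
370 [[7, -1, -59], [3, 2, -54], [12, 4, -67]]
378 [[6, -1, -62], [1, 2, -55], [10, 4, -67]]
386 [[4, -1, -63], [-3, 2, -54], [8, 4, -68]]
394 [[2, -1, -63], [-5, 2, -54], [2, 4, -63]]
scene max z [-0.027 -0.026 -0.026 -0.025 -0.025 -0.025 -0.024 -0.024 -0.024 -0.023
 -0.022 -0.022 -0.02  -0.019 -0.016] 90
```

```bash
python3 - <<'E'
from h import *
o=manip.get_obs(); w,d=manip.camera("wrist"); P=cloud("wrist",d)
R0=R.from_quat(o["ee_rot"]); Q=R0.inv().apply((P-o["position"]).reshape(-1,3)).reshape(P.shape)
for v in range(288,300): print(v,[(np.round(Q[v,u]*1000,1).tolist()) for u in (316,324,334)], w[v,324])
print(o["position"],manip.get_calibration("wrist")["xyz"])
m=(np.abs(Q[...,1])<.015)&(np.abs(Q[...,0])<.03)&(Q[...,2]>-.06)&(Q[...,2]<.04)&(d>0)
print("max z", np.sort(Q[m][:,2])[-5:].round(4), "y range",np.percentile(Q[m&(Q[...,2]>-.03)][:,1],[1,99]))
E
```

```text
288 [[-31.4, -4.0, 80.4], [-31.5, 1.1, 80.8], [-31.5, 7.5, 80.8]] [223 148  78]
289 [[-31.7, -4.0, 79.7], [-32.5, 1.1, 81.4], [-31.8, 7.5, 79.8]] [223 145  74]
290 [[-32.7, -4.0, 80.3], [-32.5, 1.1, 79.9], [-32.7, 7.5, 80.4]] [227 154  82]
291 [[-33.5, -4.0, 80.5], [-33.4, 1.1, 80.3], [-33.8, 7.6, 81.2]] [224 146  77]
292 [[-34.6, -4.0, 81.3], [-34.4, 1.1, 80.9], [-34.2, 7.5, 80.6]] [227 152  82]
293 [[-34.9, -4.0, 80.4], [-34.8, 1.1, 80.2], [-35.0, 7.6, 80.8]] [223 149  78]
294 [[-35.7, -4.0, 80.7], [-36.1, 1.1, 81.5], [-35.7, 7.6, 80.8]] [228 153  84]
295 [[-36.4, -4.0, 80.7], [-36.2, 1.1, 80.4], [-36.8, 7.6, 81.5]] [229 155  82]
296 [[-37.5, -4.0, 81.5], [-36.9, 1.1, 80.2], [-36.7, 7.5, 79.9]] [216 141  74]
297 [[-37.6, -4.0, 80.2], [-38.1, 1.1, 81.3], [-37.6, 7.6, 80.2]] [160 101  55]
298 [[10.2, -2.0, -19.7], [10.7, 1.0, -20.8], [10.8, 4.7, -20.9]] [66 45 33]
299 [[11.1, -1.9, -22.4], [10.5, 1.0, -21.1], [11.4, 4.6, -22.9]] [57 44 30]
[ 0.49017717 -0.15220775  0.11810467] [ 0.56729188 -0.16465152  0.2771256 ]
max z [-0.0199 -0.0199 -0.0199 -0.0197 -0.0196] y range [-0.01160999  0.01401301]
```

Both cameras put the shut fingertips about 19 mm behind the reported TCP, not 14 mm ahead. That explains the empty grasp. I'll descend in guarded steps, watching force and measuring the tips.

```bash
cat >> h.py <<'E'
def tips():
    o=manip.get_obs(); w,d=manip.camera("wrist"); P=cloud("wrist",d)
    Q=R.from_quat(o["ee_rot"]).inv().apply((P-o["position"]).reshape(-1,3)).reshape(P.shape)
    for s in(-1,1):
        m=(d>0)&(Q[...,1]*s>0)&(abs(Q[...,1])<.06)&(abs(Q[...,0])<.014)&(Q[...,0]>.007)&(Q[...,2]<np.maximum(.03,-1))&(Q[...,2]>-.045)&(P[...,2]>.041)
        q=Q[m]; print("tip",s,len(q), np.round(np.percentile(q[:,2],[50,95,99]),4) if len(q) else "", np.round(np.percentile(q[:,1],[2,98]),4) if len(q) else "")
E
python3 -m pendant '[[0,0,0.4,0,0,0,0],[0,0,0.8,0,0,0,0],[0,0,1.2,0,0,0,0],[0,0,1.5,0,0,0,0],[0,0,1.6,0,0,0,0],[0,0,1.65,0,0,0,0],[0,0,1.7,0,0,0,0],[0,0,1.75,0,0,0,0],[0,0,1.8,0,0,0,0],[0,0,1.8,0,0,0,0]]' 25; python3 -c "
from h import *
tips();plan((.4905,-.1525,.01,-8.6))"
```

```text
clock: 6.45
position: [0.4905, -0.1523, 0.0287]
ee_rot: [0.997, -0.075, -0.0, 0.0]
ft_force: [0.3, -0.6, 0.4]
grip_width: 0.501
grasp_force: 0.0
tip -1 900 [-0.0352 -0.0235 -0.022 ] [-0.0329 -0.0201]
tip 1 906 [-0.0351 -0.0237 -0.0215] [0.0224 0.035 ]
t 6.5 pos [ 0.4906 -0.1524  0.0288] hd -8.56 j [ 0.6   0.32 -0.44  1.93  0.17  0.93 -1.64]
[-0.0, 0.0, 0.38, 0.0, -0.0, 0.0]
```

```bash
python3 -m pendant '[[0,0,0.2,0,0,0,0],[0,0,0.3,0,0,0,0],[0,0,0.4,0,0,0,0],[0,0,0.46,0,0,0,0],[0,0,0.46,0,0,0,-0.5],[0,0,0.46,0,0,0,-1],[0,0,0.46,0,0,0,-1],[0,0,0.46,0,0,0,-1],[0,0,0.46,0,0,0,-1],[0,0,0.46,0,0,0,-1]]' 25
```

```text
clock: 7.75
position: [0.4906, -0.1523, 0.0058]
ee_rot: [0.997, -0.075, 0.0, 0.0]
ft_force: [0.3, 0.2, 0.2]
grip_width: 0.25
grasp_force: 26.0
```

```bash
python3 -m pendant '[[0,0,-0.5,0,0,0,-1],[0,0,-1,0,0,0,-1],[0,0,-1.4,0,0,0,-1],[0,0.5,-1.5,0,0,0.1,-1],[0.05,1.2,-1.5,0,0,0.2,-1],[0.09,1.9,-1.5,0,0,0.24,-1],[0.09,2.4,-1.5,0,0,0.24,-1],[0.09,2.65,-1.5,0,0,0.24,-1],[0.09,2.65,-1.5,0,0,0.24,-1],[0.09,2.65,-1.5,0,0,0.24,-1]]' 25; python3 - <<'E'
from h import *
plan((.475,-.284,.039,-10.5))
w,d=manip.camera("wrist"); P=cloud("wrist",d); z=P[...,2]; q=P[(d>0)&(abs(z-.054)<.004)&(abs(P[...,0]-.48)<.08)&(abs(P[...,1]+.257)<.08)]
print(len(q))
s,ds=manip.camera("scene"); P=cloud("scene",ds); z=P[...,2]
m=(ds>0)&(z>.095)&(z<.115)&(abs(P[...,0]-.475)<.07)&(abs(P[...,1]+.284)<.04); q=P[m]; r=cv2.minAreaRect(q[:,:2].astype(np.float32)*1000); print("held",len(q),r,np.median(q[:,2]))
E
```

```text
clock: 9.0
position: [0.4757, -0.2827, 0.0808]
ee_rot: [0.996, -0.091, 0.0, -0.0]
ft_force: [0.7, 0.0, 1.0]
grip_width: 0.252
grasp_force: 26.0
t 9.0 pos [ 0.4757 -0.2827  0.0808] hd -10.39 j [ 0.76  0.32 -0.36  1.79  0.13  1.06 -1.4 ]
[-0.01, 0.03, 0.84, -0.0, -0.0, 0.01]
9710
held 182 ((477.4244384765625, -282.4990234375), (104.73974609375, 46.16960144042969), 3.9500863552093506) 0.10965117734136454
```

```bash
python3 -m pendant '[[0,0,0.3,0,0,0,-1],[0,0,0.6,0,0,0,-1],[0,0,0.78,0,0,0,-1],[0,0,0.84,0,0,0,-1],[0,0,0.84,0,0,0,-1],[0,0,0.84,0,0,0,-0.2],[0,0,0.84,0,0,0,-0.2],[0,0,0.84,0,0,0,-0.2],[0,0,0.4,0,0,0,-0.2],[0,0,-0.2,0,0,0,-0.2]]' 25; python3 -c "
from h import *
plan((.5025,-.0915,.085,5.2))"
```

```text
clock: 10.35
position: [0.4748, -0.2837, 0.0909]
ee_rot: [0.996, -0.091, -0.001, -0.0]
ft_force: [0.7, -1.0, -0.2]
grip_width: 0.399
grasp_force: 0.0
t 10.35 pos [ 0.4748 -0.2837  0.0909] hd -10.48 j [ 0.77  0.3  -0.36  1.78  0.12  1.08 -1.39]
[-0.15, -3.88, 0.12, -0.01, 0.01, -1.96]
```

```bash
python3 -m pendant '[[0,-1,0,0,0,-0.5,0],[-0.05,-2,0,0,0,-1,0],[-0.1,-3,0,0,0,-1.5,0],[-0.16,-3.7,0,0,0,-1.96,0],[-0.16,-3.89,0,0,0,-1.96,0],[-0.16,-3.89,0.2,0,0,-1.96,0],[-0.16,-3.89,0.7,0,0,-1.96,0],[-0.16,-3.89,1.2,0,0,-1.96,0],[-0.16,-3.89,1.6,0,0,-1.96,0],[-0.16,-3.89,1.7,0,0,-1.96,0]]' 25; python3 -m pendant '[[0,0,0,0,0,0,0],[0,0,0,0,0,0,-1],[0,0,0,0,0,0,-1],[0,0,0,0,0,0,-1],[0,0,0,0,0,0,-1],[0,0,-0.4,0,0,0,-1],[0,0,-0.9,0,0,0,-1],[0,0,-1.3,0,0,0,-1],[0,0,-1.5,0,0,0,-1],[0,0,-1.5,0,0,0,-1]]' 25;python3 - <<'E'
from h import *
plan((.485,-.229,.081,-10.5))
s,ds=manip.camera("scene"); P=cloud("scene",ds); z=P[...,2]
for lo,hi in((.064,.076),(.049,.059)):
  m=(ds>0)&(z>lo)&(z<hi)&(abs(P[...,0]-.48)<.09)&(abs(P[...,1]+.257)<.07)
  k,l,st,_=cv2.connectedComponentsWithStats(m.astype(np.uint8))
  for i in range(1,k):
    if st[i,4]>15: q=P[l==i]; print(lo,st[i,4],cv2.minAreaRect(q[:,:2].astype(np.float32)*1000),np.median(q[:,2]))
E
```

```text
clock: 11.6
position: [0.5014, -0.0927, 0.004]
ee_rot: [0.999, 0.044, -0.001, -0.0]
ft_force: [-0.7, 0.1, 0.9]
grip_width: 0.496
grasp_force: 0.0
clock: 12.85
position: [0.5031, -0.0914, 0.0811]
ee_rot: [0.999, 0.045, 0.0, 0.0]
ft_force: [0.4, -0.9, -0.4]
grip_width: 0.251
grasp_force: 25.5
t 12.85 pos [ 0.5031 -0.0914  0.0811] hd 5.19 j [ 0.56  0.25 -0.52  1.89  0.14  1.04 -1.5 ]
[-0.61, 2.71, 0.0, 0.0, -0.01, 1.96]
0.064 204 ((475.0235900878906, -283.9316101074219), (27.720643997192383, 100.7481918334961), 81.98933410644531) 0.06855547254046046
0.049 145 ((509.8756103515625, -248.05003356933594), (76.20548248291016, 28.79556655883789), 82.6758041381836) 0.0532239708614175
0.049 158 ((455.22113037109375, -241.3600616455078), (45.80491638183594, 82.58819580078125), 10.408087730407715) 0.05255005569637605
```

```bash
python3 -m pendant '[[-0.15,0.7,0,0,0,0.6,-1],[-0.3,1.4,0,0,0,1.2,-1],[-0.45,2.1,0,0,0,1.8,-1],[-0.6,2.6,0,0,0,1.96,-1],[-0.6,2.71,0,0,0,1.96,-1],[-0.6,2.71,0.1,0,0,1.96,-1],[-0.6,2.71,0.4,0,0,1.96,-1],[-0.6,2.71,0.7,0,0,1.96,-1],[-0.6,2.71,0.84,0,0,1.96,-1],[-0.6,2.71,0.84,0,0,1.96,-1]]' 25; python3 -m pendant '[[0,0,0,0,0,0,-1],[0,0,0,0,0,0,-0.2],[0,0,0,0,0,0,-0.2],[0,0,0,0,0,0,-0.2],[0,0,-0.5,0,0,0,-0.2],[0,0,-1,0,0,0,-0.2],[0,0,-1.5,0,0,0,-0.2],[0,-0.5,-2,0,0,0,0.5],[0,-1.5,-2,0,0,0,1],[0,-2.5,-2,0,0,0,1]]' 25;python3 - <<'E'
from h import *
s,ds=manip.camera("scene");t,dt=manip.camera("top")
cv2.imwrite("pics/s3.png",np.hstack([cv2.resize(s[160:260,300:434],(400,300)),cv2.resize(t[190:290,300:434],(400,300))])[:,:,::-1])
for c,dd in(("scene",ds),("top",dt)):
 P=cloud(c,dd); z=P[...,2]
 for lo,hi in((.064,.076),(.049,.059)):
  m=(dd>0)&(z>lo)&(z<hi)&(abs(P[...,0]-.48)<.09)&(abs(P[...,1]+.257)<.07)
  k,l,st,_=cv2.connectedComponentsWithStats(m.astype(np.uint8))
  for i in range(1,k):
    if st[i,4]>15: q=P[l==i]; print(c,lo,st[i,4],np.round(np.r_[sum(map(list,cv2.minAreaRect(q[:,:2].astype(np.float32)*1000)[:2]),[])]),np.median(q[:,2]))
hsv=cv2.cvtColor(t,cv2.COLOR_RGB2HSV);P=cloud("top",dt)
plan()
E
```

```text
clock: 14.15
position: [0.4851, -0.2285, 0.0382]
ee_rot: [0.996, -0.091, -0.0, -0.0]
ft_force: [-0.6, -1.2, -0.9]
grip_width: 0.252
grasp_force: 26.4
clock: 15.4
position: [0.5083, -0.105, 0.1393]
ee_rot: [0.996, -0.092, 0.001, 0.0]
ft_force: [1.2, 0.7, -0.2]
grip_width: 0.995
grasp_force: 0.0
scene 0.064 207 [ 476. -285.   26.  105.] 0.0684850779459032
scene 0.064 208 [ 484. -230.   27.  104.] 0.06818329104302001
scene 0.049 53 [ 506. -269.   29.   25.] 0.05335547454865042
scene 0.049 73 [ 453. -262.   57.   39.] 0.054225173582624464
scene 0.049 84 [ 489. -215.   19.   84.] 0.05370541850880606
top 0.064 240 [ 484. -231.   22.  101.] 0.06917417038937679
top 0.064 236 [ 475. -286.   22.  101.] 0.06951971333092843
top 0.049 24 [ 515. -219.   12.   19.] 0.05278329862089126
top 0.049 68 [ 507. -265.   32.   21.] 0.05370357501248868
top 0.049 16 [ 498. -308.    7.   19.] 0.05321711527715001
top 0.049 27 [ 460. -209.   12.   20.] 0.054508070703787714
top 0.049 74 [ 452. -255.   33.   23.] 0.05352331577389846
top 0.049 19 [ 444. -297.    8.   20.] 0.05379704374874339
t 15.5 pos [ 0.509  -0.0998  0.1393] hd -10.03 j [ 0.56  0.19 -0.5   1.82  0.1   1.16 -1.72]
```

View pics/s3.png

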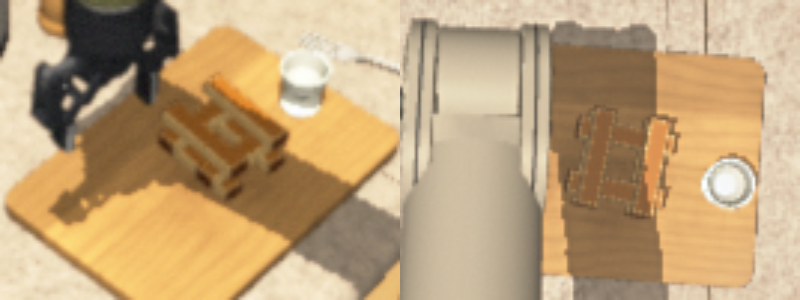

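The third layer is well placed: the two new toasts are at (0.484,-0.230) and (0.475,-0.285). Next, the tongs.

```bash
python3 -m pendant '[[-0.8,-1.1,-0.2,0,0,-0.6,1],[-1.6,-2.2,-0.42,0,0,-1.2,1],[-2.4,-3.3,-0.42,0,0,-1.8,1],[-2.98,-4.25,-0.42,0,0,-2.4,1],[-2.8,-5.4,-0.42,0,0,-3,1],[-2.6,-6.5,-0.2,0,0,-3.6,1],[-2.45,-7.6,0.1,0,0,-4.2,1],[-2.3,-8.7,0.4,0,0,-4.63,1],[-2.25,-9.29,0.78,0,0,-4.63,1],[-2.25,-9.29,0.78,0,0,-4.63,1]]' 25; python3 - <<'E'
from h import *
plan((.482,.3714,.1,26.5))
w,d=manip.camera("wrist");cv2.imwrite("pics/w4.png",w[:,:,::-1]); P=cloud("wrist",d); z=P[...,2]
hsv=cv2.cvtColor(w,cv2.COLOR_RGB2HSV)
m=(d>0)&(hsv[...,0]>75)&(hsv[...,0]<100)&(hsv[...,1]>90)&(z<.06)&(z>.027)
k,l,st,_=cv2.connectedComponentsWithStats(m.astype(np.uint8))
for i in range(1,k):
    if st[i,4]>60: q=P[l==i]; r=cv2.minAreaRect(q[:,:2].astype(np.float32)*1000);print(st[i],np.round(r[0],1),np.round(r[1],1),round(r[2],1),np.percentile(q[:,2],[5,50,95]).round(3))
E
```

```text
clock: 16.75
position: [0.4806, 0.3726, 0.0978]
ee_rot: [0.973, 0.231, -0.002, -0.0]
ft_force: [-1.1, -0.4, 0.7]
grip_width: 1.001
grasp_force: 0.0
t 16.75 pos [0.4806 0.3726 0.0978] hd 26.71 j [-0.09  0.53 -0.84  1.61  0.41  1.2  -2.12]
[0.01, 0.03, -0.04, -0.01, 0.02, 0.03]
[241   4  27  81 698] [560.9 450.6] [36.2 10.2] 30.8 [0.028 0.034 0.036]
[402   9  31  80 727] [596.5 374.4] [36.1 10.4] 19.8 [0.028 0.034 0.036]
[ 276  186   17  113 1383] [473.5 392.4] [66.2  7.2] 26.7 [0.034 0.037 0.039]
[ 364  188   23  113 1444] [496.1 344.9] [65.5  7.3] 23.0 [0.032 0.038 0.039]
```

View pics/w4.png

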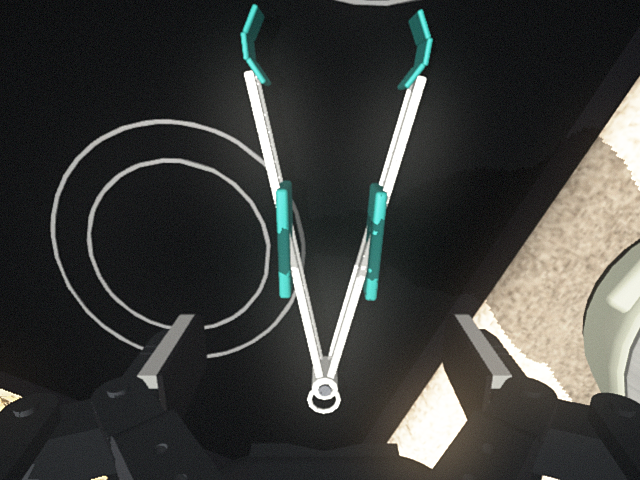

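The wrist view shows the tongs open, pivot at (323,395), with the grips at (284,240) and (377,240). The grip centre is (0.485, 0.3685) at heading 25°.

```bash
python3 -m pendant '[[0.03,0.08,0.4,0,0,0.19,1],[0.03,0.08,0.9,0,0,0.19,1],[0.03,0.08,1.4,0,0,0.19,1],[0.03,0.08,1.8,0,0,0.19,1],[0.03,0.08,2,0,0,0.19,1],[0.03,0.08,2.1,0,0,0.19,1],[0.03,0.08,2.2,0,0,0.19,1],[0.03,0.08,2.26,0,0,0.19,1],[0.03,0.08,2.26,0,0,0.19,0.6],[0.03,0.08,2.26,0,0,0.19,0.22]]' 25; python3 -m pendant '[[0,0,0,0,0,0,0.22],[0,0,0,0,0,0,0.22],[0,0,0,0,0,0,0.22],[0,0,0,0,0,0,0.22],[0,0,0,0,0,0,0.2],[0,0,0,0,0,0,0.2],[0,0,-0.1,0,0,0,0.2],[0,0,-0.2,0,0,0,0.2],[0,0,-0.3,0,0,0,0.2],[0,0,-0.4,0,0,0,0.2]]'
```

```text
clock: 18.05
position: [0.4855, 0.3693, -0.0119]
ee_rot: [0.976, 0.217, 0.001, -0.001]
ft_force: [-0.9, -0.9, 7.5]
grip_width: 0.619
grasp_force: 10.8
clock: 19.3
position: [0.485, 0.3682, 0.0071]
ee_rot: [0.976, 0.217, 0.0, 0.0]
ft_force: [0.3, 0.2, -1.6]
grip_width: 0.598
grasp_force: 10.0
```

```bash
python3 -m pendant '[[0,0,-0.5,0,0,0,0.2],[0,0,-1.1,0,0,0,0.2],[-0.3,0,-1.7,0,0,0,0.2],[-0.8,0.5,-2.2,0,0,0.4,0.2],[-1.4,1.2,-2.36,0,0,0.9,0.2],[-2,1.9,-2.36,0,0,1.4,0.2],[-2.4,2.6,-2.36,0,0,1.9,0.2],[-2.6,3.2,-2.36,0,0,2.12,0.2],[-2.64,3.48,-2.36,0,0,2.12,0.2],[-2.64,3.48,-2.36,0,0,2.12,0.2]]'; python3 -m pendant '[[0,0,0,0,0,0,0.2],[0,0,0,0,0,0,0.2],[0,0,0,0,0,0,0.2],[0,0,0,0,0,0,0.2],[0,0,0,0,0,0,0.2],[0,0,0,0,0,0,0.2],[0,0,0,0,0,0,0.2],[0,0,0,0,0,0,0.2],[0,0,0,0,0,0,0.2],[0,0,0,0,0,0,0.2]]'; python3 - <<'E'
from h import *
plan((.439,.155,.125,8))
w,d=manip.camera("wrist");cv2.imwrite("pics/w5.png",w[:,:,::-1]); P=cloud("wrist",d); z=P[...,2]
np.save("pics/w5.npy",P)
hsv=cv2.cvtColor(w,cv2.COLOR_RGB2HSV)
def comp(m,n,mn=60):
  k,l,st,_=cv2.connectedComponentsWithStats(m.astype(np.uint8))
  for i in range(1,k):
    if st[i,4]>mn: q=P[l==i]; r=cv2.minAreaRect(q[:,:2].astype(np.float32)*1000);print(n,st[i],np.round(r[0],1),np.round(r[1],1),round(r[2],1),np.percentile(q[:,2],[5,50,95]).round(3))
comp((d>0)&(hsv[...,0]>75)&(hsv[...,0]<100)&(hsv[...,1]>90)&(z>.1),"teal")
eg=(d>0)&(z>.09)&(z<.122)&(abs(P[...,0]-.54)<.05)&(P[...,1]>.0)&(P[...,1]<.23)
comp(eg,"egg")
from scipy.optimize import least_squares
k,l,st,_=cv2.connectedComponentsWithStats(eg.astype(np.uint8))
for i in range(1,k):
    if st[i,4]>100:
        q=P[l==i]; f=lambda c:np.sqrt(((q[:,0]-c[0])/.022)**2+((q[:,1]-c[1])/.022)**2+((q[:,2]-c[2])/.032)**2)-1
        s=least_squares(f,np.r_[q.mean(0)[:2],.086],loss="soft_l1",f_scale=.05); print("egg fit",s.x.round(4),s.cost)
E
```

```text
clock: 20.55
position: [0.4394, 0.1546, 0.1249]
ee_rot: [0.998, 0.07, 0.0, 0.0]
ft_force: [0.1, 0.3, -1.2]
grip_width: 0.605
grasp_force: 9.9
clock: 21.8
position: [0.439, 0.1547, 0.1248]
ee_rot: [0.998, 0.07, 0.0, 0.0]
ft_force: [-0.1, 0.5, -0.9]
grip_width: 0.597
grasp_force: 9.9
t 21.8 pos [0.439  0.1547 0.1248] hd 8.08 j [ 0.36  0.13 -0.83  1.94  0.1   1.11 -1.94]
[-0.0, -0.01, -0.0, 0.0, -0.0, 0.01]
teal [172   0  47  71 957] [528.9 200.3] [19.9  5.2] 33.4 [0.168 0.17  0.171]
teal [ 424    0   59   74 1804] [539.4 132.9] [ 5.5 22.6] 75.4 [0.15  0.168 0.171]
teal [ 241  269   31  178 3266] [436.2 177.9] [64.9 11.3] 8.0 [0.172 0.173 0.174]
teal [ 377  329   29  119 1980] [432.9 131.2] [44.8  9.7] 12.0 [0.171 0.173 0.174]
egg [ 267    0  102   92 7781] [539.7 170.7] [34.4 43. ] 9.5 [0.096 0.111 0.117]
egg [ 480   31  111  106 8949] [537.   78.8] [43.2 37.8] 19.8 [0.094 0.109 0.117]
egg fit [0.5441 0.1715 0.0852] 0.9632959239447282
egg fit [0.538  0.0757 0.0854] 1.4659439066315436
```

View pics/w5.png

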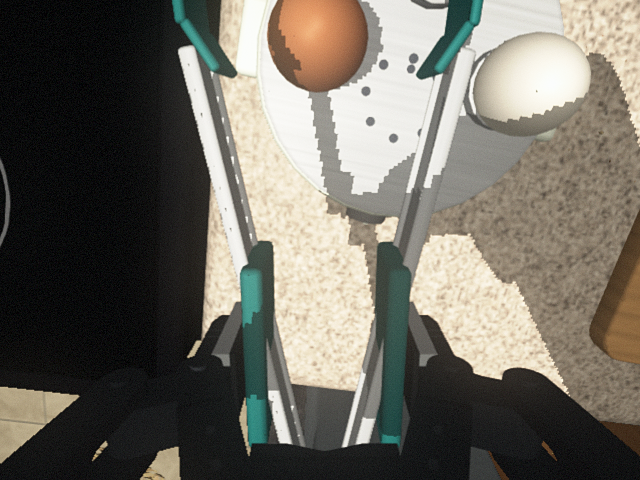

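The wrist view shows the brown egg at (318,35) between the tips, and the white egg outside them at (532,85). The egg fit says the mouth needs +2.5 mm along and 2.5 mm sideways. I'll apply that and descend.

```bash
python3 -m pendant '[[0.05,-0.05,0.1,0,0,0,0.2],[0.05,-0.05,0.3,0,0,0,0.2],[0.05,-0.05,0.5,0,0,0,0.2],[0.05,-0.05,0.7,0,0,0,0.2],[0.05,-0.05,0.9,0,0,0,0.2],[0.05,-0.05,1.1,0,0,0,0.2],[0.05,-0.05,1.25,0,0,0,0.2],[0.05,-0.05,1.38,0,0,0,0.2],[0.05,-0.05,1.43,0,0,0,0.2],[0.05,-0.05,1.43,0,0,0,0.2]]'; python3 - <<'E'
from h import *
plan()
w,d=manip.camera("wrist"); s,_=manip.camera("scene")
cv2.imwrite("pics/w6.png",np.hstack([cv2.resize(w,(400,300)),cv2.resize(s[240:340,200:334],(400,300),interpolation=cv2.INTER_CUBIC)])[:,:,::-1])
E
```

```text
clock: 23.1
position: [0.4412, 0.1576, 0.0533]
ee_rot: [0.998, 0.07, 0.0, 0.0]
ft_force: [-0.1, -0.7, -0.6]
grip_width: 0.602
grasp_force: 9.9
t 23.1 pos [0.4412 0.1576 0.0533] hd 8.08 j [ 0.31  0.25 -0.81  2.01  0.22  0.97 -2.04]
```

View pics/w6.png

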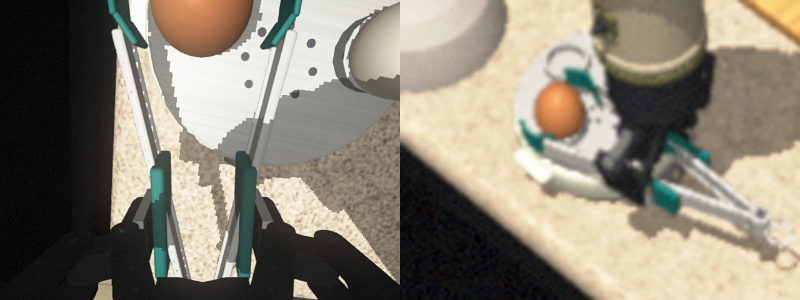

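The egg, at (202,20) in the wrist half, stands centred between the tips. I'll close gently.

```bash
python3 -m pendant '[[0,0,0,0,0,0,0.15],[0,0,0,0,0,0,0.1],[0,0,0,0,0,0,0.05],[0,0,0,0,0,0,0.02],[0,0,0,0,0,0,-0.01],[0,0,0,0,0,0,-0.04],[0,0,0,0,0,0,-0.07],[0,0,0,0,0,0,-0.1],[0,0,0,0,0,0,-0.15],[0,0,0,0,0,0,-0.2]]' 28; python3 -m pendant '[[0,0,0,0,0,0,-0.3],[0,0,0,0,0,0,-0.3],[0,0,0,0,0,0,-0.3],[0,0,0,0,0,0,-0.3],[0,0,-0.05,0,0,0,-0.3],[0,0,-0.15,0,0,0,-0.3],[0,0,-0.3,0,0,0,-0.3],[0,0,-0.5,0,0,0,-0.3],[0,0,-0.7,0,0,0,-0.3],[0,0,-0.9,0,0,0,-0.3]]' 28
```

```text
clock: 24.45
position: [0.4411, 0.1578, 0.0533]
ee_rot: [0.998, 0.071, 0.0, -0.0]
ft_force: [-0.5, 2.2, 0.5]
grip_width: 0.463
grasp_force: 28.0
clock: 25.7
position: [0.4412, 0.1575, 0.0992]
ee_rot: [0.998, 0.07, 0.0, 0.0]
ft_force: [-0.5, -0.2, -1.4]
grip_width: 0.459
grasp_force: 28.3
```

Egg lifted: grip 28 N, wrist force consistent with 140 g. Raising it and carrying it to the cup.

```bash
python3 -m pendant '[[0,0,-0.3,0,0,0,-0.3],[0,0,-0.7,0,0,0,-0.3],[-0.1,0.2,-1.1,0,0,0,-0.3],[-0.2,0.6,-1.43,0,0,0.1,-0.3],[-0.4,1.1,-1.43,0,0,0.3,-0.3],[-0.6,1.7,-1.43,0,0,0.5,-0.3],[-0.8,2.4,-1.43,0,0,0.7,-0.3],[-1,3.1,-1.43,0,0,0.9,-0.3],[-1.2,3.8,-1.43,0,0,1.1,-0.3],[-1.4,4.5,-1.43,0,0,1.3,-0.3]]' 28; python3 -c "
from h import *
plan((.359,-.345,.17,-12))"
```

```text
clock: 26.95
position: [0.4033, -0.076, 0.1707]
ee_rot: [1.0, -0.021, 0.0, 0.0]
ft_force: [1.0, -0.3, -0.7]
grip_width: 0.462
grasp_force: 28.3
t 26.95 pos [ 0.4033 -0.076   0.1707] hd -2.36 j [ 0.67 -0.1  -0.55  2.02 -0.05  1.2  -1.48]
[-0.66, 5.41, 0.01, 0.0, -0.01, 1.21]
```

```bash
python3 -m pendant '[[-0.1,0.7,0,0,0,0.2,-0.3],[-0.2,1.4,0,0,0,0.4,-0.3],[-0.3,2.1,0,0,0,0.6,-0.3],[-0.4,2.8,0,0,0,0.8,-0.3],[-0.5,3.5,0,0,0,0.9,-0.3],[-0.6,4.2,0,0,0,1.1,-0.3],[-0.63,4.8,0,0,0,1.21,-0.3],[-0.66,5.2,0,0,0,1.21,-0.3],[-0.66,5.43,0,0,0,1.21,-0.3],[-0.66,5.43,0,0,0,1.21,-0.3]]' 28; python3 - <<'E'
from h import *
plan((.359,-.345,.12,-12))
s,ds=manip.camera("scene"); w,dw=manip.camera("wrist"); t,dt=manip.camera("top")
from scipy.optimize import least_squares
for c,im,d in(("scene",s,ds),("wrist",w,dw),("top",t,dt)):
    P=cloud(c,d); z=P[...,2]; hsv=cv2.cvtColor(im,cv2.COLOR_RGB2HSV)
    e=(d>0)&(z>.17)&(z<.25)&(hsv[...,0]<15)&(hsv[...,1]>100)&(np.hypot(P[...,0]-.461,P[...,1]+.3665)<.06)
    q=P[e]
    if len(q)>30:
        f=lambda c:np.sqrt(((q[:,0]-c[0])/.022)**2+((q[:,1]-c[1])/.022)**2+((q[:,2]-c[2])/.030)**2)-1
        print(c,"egg",len(q),least_squares(f,np.r_[q.mean(0)[:2],q[:,2].max()-.03],loss="soft_l1",f_scale=.05).x.round(4))
    m=(d>0)&(z>.064)&(z<.078)&(np.hypot(P[...,0]-.461,P[...,1]+.3665)<.05); q=P[m]
    if len(q)>20: print(c,"cup",len(q),cv2.minEnclosingCircle(q[:,:2].astype(np.float32)*1000),np.median(q[:,2]))
cv2.imwrite("pics/s7.png",np.hstack([cv2.resize(w,(400,300)),cv2.resize(s[90:240,300:500],(400,300))])[:,:,::-1])
E
```

```text
clock: 28.2
position: [0.3597, -0.345, 0.1697]
ee_rot: [0.995, -0.105, -0.0, -0.0]
ft_force: [-0.1, 0.1, -1.2]
grip_width: 0.465
grasp_force: 28.3
t 28.2 pos [ 0.3597 -0.345   0.1697] hd -12.0 j [ 0.92  0.1  -0.26  1.84  0.03  1.21 -1.13]
[-0.01, 0.0, 0.99, -0.0, 0.0, 0.0]
scene egg 156 [ 0.4625 -0.3702  0.2019]
scene cup 74 ((463.3300476074219, -362.62518310546875), 27.61787986755371) 0.06900471675256536
wrist egg 11467 [ 0.4621 -0.3679  0.2022]
wrist cup 628 ((452.0198974609375, -360.7489013671875), 22.964574813842773) 0.07076522327797138
top egg 191 [ 0.4617 -0.3691  0.2025]
top cup 38 ((460.9477233886719, -364.7559509277344), 24.7979679107666) 0.07016443452542942
```

View pics/s7.png

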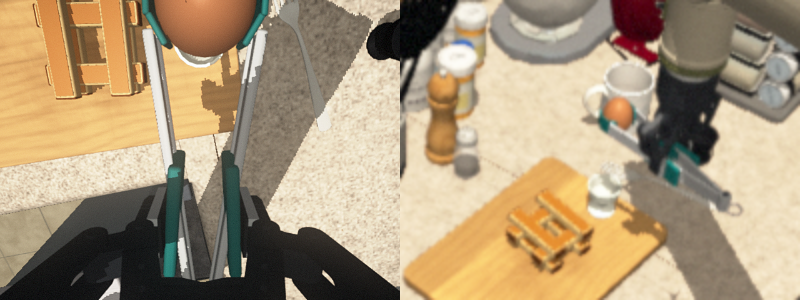

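The egg is centred over the cup within about 3 mm, and the stack is intact. I'll lower it a little, settle and hand in.

```bash
python3 -m pendant '[[0,0,0.15,0,0,0,-0.3],[0,0,0.35,0,0,0,-0.3],[0,0,0.6,0,0,0,-0.3],[0,0,0.85,0,0,0,-0.3],[0,0,1.05,0,0,0,-0.3],[0,0,1.15,0,0,0,-0.3],[0,0,1.2,0,0,0,-0.3],[0,0,1.2,0,0,0,-0.3],[0,0,1.2,0,0,0,-0.3],[0,0,1.2,0,0,0,-0.3]]' 28; python3 -m pendant '[[0,0,0,0,0,0,-0.3],[0,0,0,0,0,0,-0.3],[0,0,0,0,0,0,-0.3],[0,0,0,0,0,0,-0.3],[0,0,0,0,0,0,-0.3],[0,0,0,0,0,0,-0.3],[0,0,0,0,0,0,-0.3],[0,0,0,0,0,0,-0.3],[0,0,0,0,0,0,-0.3],[0,0,0,0,0,0,-0.3]]' 28 && python3 -c "
from workcell import manip
print(manip.hand_in())"
```

```text
clock: 29.6
position: [0.3596, -0.3451, 0.1101]
ee_rot: [0.995, -0.105, 0.0, 0.0]
ft_force: [-0.7, -0.5, -1.2]
grip_width: 0.465
grasp_force: 28.3
clock: 30.85
position: [0.3595, -0.345, 0.1098]
ee_rot: [0.995, -0.105, 0.0, 0.0]
ft_force: [-0.6, -0.1, -0.7]
grip_width: 0.462
grasp_force: 28.3
the job is handed in; nothing more can be done
None
```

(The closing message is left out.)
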